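# Open the double-leaf case and set the vee block on its stop plate

### The job

Open the wooden case: draw its bolt back all the way, swing up the leaf that carries the bolt and the overlapping strip until it stands upright or beyond, and then swing up the overlapped leaf as far too, leaving both standing open. Take the steel vee block out by its ends, set it down upright on the mat and let go; then take it again by its long sides and seat it on the stop plate, flat and centred between the two cheeks. Leave the tin, the round test block, the spanner and the dark pin where they are.

Things in the scene. Friction and masses are not known exactly. Their poses are not given: they have to be found in the camera images.
- case: Fixed wooden case 150 (x) x 150 (y) x 62 high, walls 8 thick, lined floor 16 above its underside; origin at the centre of its underside, x from its front (robot side, with the bolt's keeper) to its back, y to its left. Two 6 mm lid leaves, hinged on its left (+y) and right (-y) top edges, meet along the middle. Inside, a pointed indenter 44 high stands fixed 49 mm left and right of the middle.
- leaf_a (a joint): Angle of the left leaf (rad): 0 closed, 1.57 upright, stop at 1.8. Stiff hinge (0.09 N m): stays where it is left; lifting by the handle takes about 2 N. It carries the bolt and a strip that overlaps the right leaf by about 5 mm, so the right leaf cannot rise without it.
- leaf_b (a joint): Hinge angle of the right leaf, the overlapped one (rad): 0 closed, 1.57 upright, stop at 1.8. Same stiff hinge and same handle, no bolt.
- leaf_a_handle (a point): Middle of the left leaf's handle: steel bar 13 thick, 36 long, along the case's x (parallel to the hinge), on two posts near its middle, axis 28 mm above the leaf. The bar turns freely on its posts; its flat ends are free, so it can be pinched end to end (36 mm). 52 mm from the hinge line along the leaf and 34 mm above it when closed; moves and turns with the leaf.
- leaf_b_handle (a point): The same on the right leaf.
- leaf_a_hinge (a point): Point on the left leaf's hinge line (which runs along the case's x, at the case's left top edge), level along x with the handle.
- leaf_b_hinge (a point): The same for the right leaf, at the case's right top edge.
- bolt (a joint): Travel of the slide bolt on the left leaf (m): 0 fully home in the keeper staple on the case's front, 0.026 fully drawn back (stop). It slides along the case's +x (away from the robot) against about 1.5 N and stays; its end clears the keeper when 0.012 is passed. While it is in the keeper neither leaf can rise.
- bolt_knob (a point): Centre of the top of the bolt's steel knob: a button 13 mm across and 14 high, its top 30 mm above the leaf's upper face; moves with the bolt. With the bolt home it stands 31 mm behind the case's outer front face. In front of it are only the bolt's guide (11 mm high over the leaf) and the keeper (14 mm).
- vee_block: Steel block 50 long (x) x 36 wide (y) x 40 high, about 0.35 kg, vee groove 24 wide, 12 deep along its top; origin at the centre of its underside. Starts upright on the case's floor, long axis along the case's x, up to 12 mm behind the middle. Wooden cheeks as high as the block, 90 long, stand 2.5 mm off its long sides there, so only its ends can be gripped (30 mm or more free beyond each).
- stop_plate: Fixed dark steel plate 94 (x) x 70 (y) x 8 high, origin at the centre of its underside. Two cheeks 12 thick, 36 wide and 36 high stand on it near its x ends, inner faces 58 mm apart: the vee block goes in lengthwise between them with 4 mm to spare at each end, and can only be held by its long sides there.
- seat (a point): Middle of the stop plate's upper face, between the cheeks; x along the plate, from cheek to cheek. The vee block's origin belongs here, with its x along this x, either way round.
- grease_tin: Flat round tin 64 across, 31 high, origin under its middle; bystander near the front edge of the mat, before the case.
- test_block: Round steel test block 64 across, 12 high, origin under its middle; bystander to the right of the cream tester.
- spanner: Steel open-ended spanner 203 long, 8 high, lying; bystander to the right of the cream tester.
- pin: Dark turned pin 25 across, 63 high, standing, origin under its middle; bystander behind the case.
- cream_tester: Tall cream machine right of the case, fixed. On its front the six spokes of a handwheel stick out level at heights 240 to 258: the foremost ends at x = 0.41 m, y = -0.08; the leftmost end at y = 0.02 (x 0.46 to 0.58). The machine goes on up above them from x = 0.47 on. Pass round its front, high, close to the robot.
Mind the look-alikes: they are no part of the job. Several things have the shape of the stop_plate; the one meant has the colours described above.

How it is judged:
By the outcome, as a careful person would: the job done as asked, in the order asked, and still so for the second after the job is handed in, with the robot touching nothing.
It also fails if it takes over 72 s, if anything falls off the work surface, if the arm or the gripper's body presses on something with over 40 N, if the wrist force passes 120 N, or if a joint passes its speed limit or range.

### The arm

A 6-joint arm with a two-finger parallel gripper is mounted at the origin on a cart in front of the work surface, level with it; the furniture and walls round the work are solid. World frame = base frame: x ahead of the robot, y to its left, z up, the work surface at z = 0. Lengths are in m, angles in rad, forces in N, time in s.
With the tool pointing down it reaches from about 0.275 to 0.875 m from the base axis. Payload 12.5 kg.
Tool frame: the origin (TCP) lies at the very end of the fingers, on their centre line; the grasp point (between the pads) lies 19 mm behind it; z points along the fingers, y is the line along which they close (so a half turn about z gives the same grasp; the last joint's range is limited). The gripper opens to 85 mm and grips with 20 to 120 N. Pads are 22 mm wide; open, the fingers measure 114 mm over their backs; the gripper's body (76 mm by 85 mm) begins 54 mm behind the grasp point. The pads swing forward as they close: fully open they stand 13 mm farther back than shut.
Start: joints at [-1.349, 0.351, 1.652, -0, 1.139, -0.085], TCP at [0.166, -0.524, 0.231] pointing down, gripper open.
Joint ranges: [-2.75, 2.75], [-0.79, 2.1], [0.01, 2.65], [-1.57, 4.71], [0.07, 3.14], [-2.87, 2.87]. Speed limits (rad/s): [2.22, 2.22, 2.79, 3.14, 3.14, 3.14].

### API

Orientations are given as a unit quaternion [w, x, y, z].
In Python, from cell import r, jaws, solver, viewer, job, monitor gives the robot as it stands. The module is installed in compiled form; this text tells all that it offers. Calls block until the motion is done:
- r.move_to(position, orientation): joint-space move of the TCP to a pose.
- r.movel(position, rotation=None, v=0.15): straight line of the TCP; rotation=None keeps the orientation; v is the mean speed in m/s.
- r.set_joints(angles): joint-space move.
- jaws.open_jaws() and jaws.grasp(grip_force=None): open the fingers fully, or close them until they stop; grip_force is the grip in N (None keeps the last).
- r.dwell(seconds).
- solver.inverse_kinematics(position, orientation): joint angles nearest the present ones, or None.
- viewer.snapshot(name): name is "scene" or "top" or "wrist"; returns a dict with "frame" (384x512x3 uint8, red, green, blue), "K" (3x3 intrinsics, pixels), "position" and "attitude" of the camera in the world. Camera axes: x right, y down, z forward; pixel columns grow to the right and rows downward; lengths in m; the calibration is good to about 2 mm. A picture is of the moment at which its call begins. There is no depth.
A pose or a line that the arm cannot do raises r.PlanningError and nothing moves.
- job.sign_off(): hands the job in; it is judged then, once.
Trained networks look in the newest picture that a camera, given by its name, has taken for a name from the list of things; names that differ only in an ending like _2 or _b are one class to them, and where a whole thing is asked for, a point or a joint stands for the part that bears it (a point fixed in the world has none). Each returns a list of dicts, best first, with "score" (0 to 1); they miss things now and then, are a little off and sometimes report something else, mostly with a low value. They report only what shows in the picture. A call takes as long as a camera call. They do not tell look-alikes from the thing itself.
- viewer.look_for(camera, name): "extent" ([left, top, width, height] in pixels, round what is visible of it).
- viewer.regions_of(camera, name): "mask" (384x512 bool, what is visible of it) and "extent" ([left, top, width, height] in pixels, round what is visible of it).
- viewer.landmark_of(camera, name): "centre" ([row, column] in pixels: a listed point, or the origin of a listed thing).
Readings, each from a call of its own:
- monitor.read_clock(): time.
- monitor.read_q(): joint angles.
- monitor.read_qvel(): joint speeds.
- monitor.read_joint_efforts(): joint torques, N m.
- monitor.read_tool_pos(): TCP position.
- monitor.read_orientation(): TCP orientation.
- monitor.read_wrist_force(): force on the tool from outside, world axes, zero at the start.
- monitor.read_torque(): the same for the moment, N m.
- monitor.read_finger_gap(): finger opening in m.
- monitor.read_grasp_force(): force on a finger pad.
Only numpy, scipy, OpenCV 4.12 (cv2) and the standard library are available. Lean on these libraries where they do the work, as an engineer would, in place of code of your own. Each camera call takes 0.05 s, during which the arm holds its last target. There are 200 camera calls.

## Working session

There is one attempt and no reset: what is moved stays moved. The work goes in short steps, each a Python script; the robot and the scene stay as the last script left them, time stands still between calls to the robot, and variables do not carry over. Pictures are saved under pics/ and viewed, at most 12 in all, crops included, and the job is handed in when it is done.

```bash
mkdir -p pics; cat > h.py <<'E'
import numpy as np, cv2
from cell import r, jaws, solver, viewer, job, monitor
from scipy.spatial.transform import Rotation as R
def rotm(a):
    a=np.array(a,float)
    if a.shape==(3,3): return a
    return R.from_quat([a[1],a[2],a[3],a[0]]).as_matrix()
def quat(M):
    q=R.from_matrix(M).as_quat(); return [q[3],q[0],q[1],q[2]]
def ray(s,uv):
    d=rotm(s["attitude"])@np.linalg.inv(s["K"])@np.array([uv[0],uv[1],1.]); return np.array(s["position"]),d/np.linalg.norm(d)
def atz(s,uv,z):
    o,d=ray(s,uv); return o+d*(z-o[2])/d[2]
def tri(L):
    A=np.zeros((3,3));b=np.zeros(3)
    for o,d in L:
        P=np.eye(3)-np.outer(d,d);A+=P;b+=P@o
    x=np.linalg.solve(A,b); return x,[np.linalg.norm((np.eye(3)-np.outer(d,d))@(x-o)) for o,d in L]
def down(yaw): # tool z down, tool y (closing) at angle yaw from world +x
    y=np.array([np.cos(yaw),np.sin(yaw),0]);z=np.array([0,0,-1.]);return quat(np.array([np.cross(y,z),y,z]).T)
def save(s,n): cv2.imwrite("pics/"+n+".png",s["frame"][:,:,::-1])
def lm(cam,name):
    l=viewer.landmark_of(cam,name); return [(round(x["score"],2),[round(float(c),1) for c in x["centre"]][::-1]) for x in l]
E
python3 - <<'E'
from h import *
S={c:viewer.snapshot(c) for c in("scene","top")}
for c,s in S.items():
    save(s,c); print(c,np.round(s["position"],3),np.round(rotm(s["attitude"]),3).tolist(),np.round(s["K"],1).tolist())
Z=dict(case=0,leaf_a_handle=.096,leaf_b_handle=.096,leaf_a_hinge=.062,leaf_b_hinge=.062,bolt_knob=.092,stop_plate=0,seat=.008,grease_tin=0,test_block=0,spanner=0,pin=0)
for n,z in Z.items():
    a={c:lm(c,n) for c in S}
    for c in S:
        print(n,c,[(p,np.round(atz(S[c],p[1],z),3).tolist()) for p in a[c][:3]])
    if a["scene"] and a["top"]:
        x,e=tri([ray(S[c],a[c][0][1]) for c in S]); print("   tri",np.round(x,4),np.round(e,4))
E
```

```text
scene [-0.103  0.719  0.673] [[-0.731, -0.332, 0.596], [-0.682, 0.386, -0.621], [-0.024, -0.86, -0.509]] [[412.6, 0.0, 256.5], [0.0, 412.6, 193.7], [0.0, 0.0, 1.0]]
top [ 3.330e-01 -1.000e-03  1.244e+00] [[-0.012, -0.98, 0.196], [-1.0, 0.015, 0.014], [-0.017, -0.196, -0.98]] [[350.1, 0.0, 259.6], [0.0, 350.1, 192.1], [0.0, 0.0, 1.0]]
case scene [((0.63, [214.8, 245.8]), [0.583, 0.168, 0.0])]
case top [((0.81, [216.9, 193.8]), [0.578, 0.172, 0.0])]
   tri [0.5774 0.1721 0.0051] [0.0005 0.0005]
leaf_a_handle scene [((0.73, [216.4, 228.2]), [0.534, 0.198, 0.096]), ((0.55, [192.3, 219.2]), [0.608, 0.211, 0.096])]
leaf_a_handle top [((0.6, [204.7, 176.8]), [0.618, 0.201, 0.096])]
   tri [0.5981 0.1847 0.0695] [0.0327 0.0327]
leaf_b_handle scene [((0.59, [208.2, 207.4]), [0.62, 0.149, 0.096])]
leaf_b_handle top [((0.79, [218.3, 176.1]), [0.62, 0.155, 0.096])]
   tri [0.6175 0.1531 0.0997] [0.0022 0.0022]
leaf_a_hinge scene [((0.64, [176.3, 237.6]), [0.617, 0.26, 0.062]), ((0.49, [175.7, 225.5]), [0.66, 0.229, 0.062])]
leaf_a_hinge top [((0.59, [193.2, 179.1]), [0.619, 0.247, 0.062]), ((0.4
[... 1036 characters left out ...]
 ((0.78, [234.6, 234.8]), [0.428, 0.107, 0.008])]
   tri [0.5312 0.207  0.1153] [0.1562 0.1562]
grease_tin scene [((0.93, [200.4, 319.4]), [0.417, 0.359, 0.0])]
grease_tin top [((0.61, [357.7, 236.2]), [0.418, -0.326, 0.0]), ((0.58, [165.0, 240.9]), [0.411, 0.355, 0.0])]
   tri [ 0.5401 -0.0861 -0.2349] [0.3115 0.3115]
test_block scene []
test_block top []
spanner scene [((0.47, [361.2, 194.5]), [0.43, -0.314, 0.0])]
spanner top [((0.54, [356.4, 235.7]), [0.42, -0.321, 0.0])]
   tri [ 4.253e-01 -3.183e-01 -2.000e-04] [0.0061 0.0061]
pin scene [((0.72, [177.5, 227.7]), [0.725, 0.182, 0.0])]
pin top [((0.4, [215.7, 152.2]), [0.736, 0.179, 0.0])]
   tri [ 0.7359  0.178  -0.0066] [0.0025 0.0025]
```

```bash
python3 - <<'E'
import cv2,numpy as np
a=cv2.imread("pics/scene.png");b=cv2.imread("pics/top.png")
a=cv2.resize(a[170:320,90:310],(800,545),interpolation=cv2.INTER_CUBIC)
b=cv2.resize(b[130:280,140:380],(800,500),interpolation=cv2.INTER_CUBIC)
cv2.imwrite("pics/sc.png",a);cv2.imwrite("pics/tc.png",b)
E
```

```text
(no output)
```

View pics/sc.png

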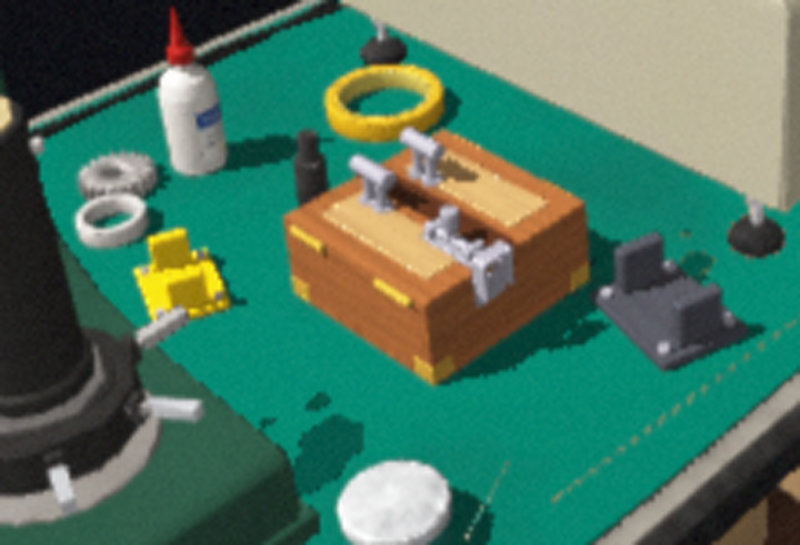

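View pics/tc.png

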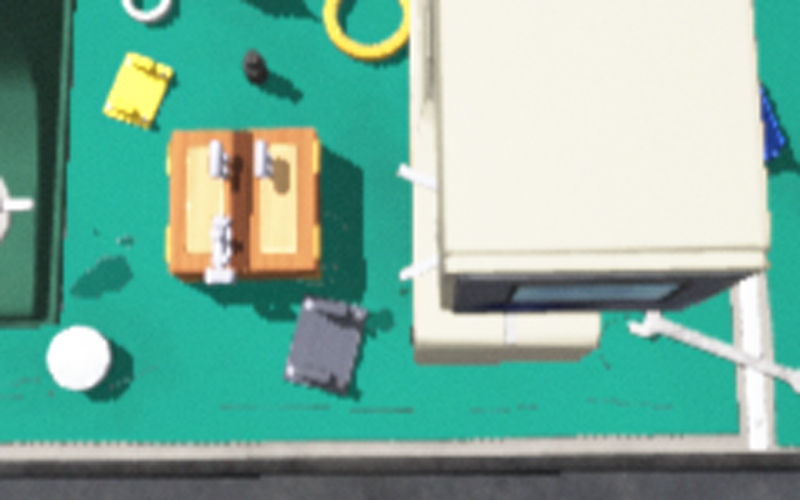

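The pictures show the case with both handles and the bolt knob. The dark plate is in front of the case on the right, and the yellow look-alike is behind it on the left. A green machine bounds the left side. Next I move round the tester and look from close.

```bash
python3 - <<'E'
from h import *
try:
    a=-1.27
    q0=monitor.read_q(); ori=monitor.read_orientation()
    r.move_to([.33*np.cos(a),.33*np.sin(a),.36],ori)
    q=np.array(monitor.read_q()); q[0]+=1.27+.25; r.set_joints(q.tolist())
    print(monitor.read_tool_pos(),monitor.read_clock())
    best=None
    for yaw in(0,np.pi):
        s=solver.inverse_kinematics([.50,.16,.34],down(yaw)); print(yaw,None if s is None else np.round(s,2))
        if s is not None and (best is None or abs(s[5])<best[0]): best=(abs(s[5]),yaw)
    r.move_to([.50,.16,.34],down(best[1])); print(best,monitor.read_clock())
except Exception as e: print("ERR",repr(e))
s=viewer.snapshot("wrist"); save(s,"w1"); print(np.round(s["position"],3),np.round(rotm(s["attitude"]),2).tolist())
Z=dict(case=0,leaf_a_handle=.096,leaf_b_handle=.096,leaf_a_hinge=.062,leaf_b_hinge=.062,bolt_knob=.098,seat=.008,stop_plate=0)
for n,z in Z.items(): print(n,[(p,np.round(atz(s,p[1],z),4).tolist()) for p in lm("wrist",n)[:3]])
E
```

```text
[0.32056574 0.08128666 0.3596612 ] 4.1583
0 [ 0.22  0.21  1.57 -0.    1.36  0.22]
3.141592653589793 None
(np.float64(0.22101126662860704), 0) 4.9667
[0.5   0.231 0.482] [[1.0, 0.0, -0.0], [-0.0, -0.96, -0.28], [-0.0, 0.28, -0.96]]
case [((0.72, [302.2, 147.1]), [0.5809, 0.1776, 0.0])]
leaf_a_handle [((0.88, [338.1, 136.3]), [0.6137, 0.203, 0.096])]
leaf_b_handle [((0.91, [338.5, 167.5]), [0.6179, 0.1593, 0.096])]
leaf_a_hinge [((0.62, [332.9, 98.1]), [0.6116, 0.2548, 0.062])]
leaf_b_hinge [((0.72, [330.0, 197.1]), [0.6188, 0.105, 0.062])]
bolt_knob [((0.57, [279.6, 137.1]), [0.5326, 0.202, 0.098])]
seat [((0.56, [396.0, 65.5]), [0.7221, 0.3067, 0.008])]
stop_plate [((0.71, [388.2, 64.2]), [0.7131, 0.3099, 0.0]), ((0.59, [224.1, 186.5]), [0.4422, 0.1066, 0.0])]
```

View pics/w1.png

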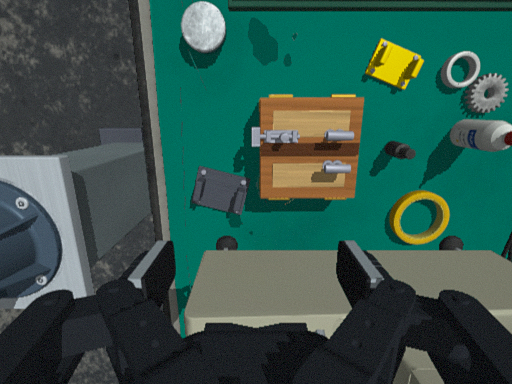

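```bash
python3 - <<'E'
from h import *
S={"scene":viewer.snapshot("scene"),"top":viewer.snapshot("top")}
for uv in((145,282),(141,257)):
    print("spoke",tri([ray(S["scene"],uv),ray(S["top"],(149,191.5))]))
s=viewer.snapshot("wrist"); im=s["frame"].astype(int); g=(im[...,1]-im[...,0])>20   # green mat
P=[]
for c in range(275,352,3):
    col=g[60:140,c]; P.append((c,60+np.where(col)[0][np.where(col)[0]<45].max()))
P=np.array(P); k=np.polyfit(P[:,0],P[:,1],1); print("left edge slope deg",np.degrees(np.arctan(k[0])))
A=atz(s,(275,np.polyval(k,275)),.068);B=atz(s,(350,np.polyval(k,350)),.068);print(A,B)
m=viewer.regions_of("wrist","stop_plate")
for x in m[:2]: print(x["score"],cv2.minAreaRect(np.argwhere(x["mask"])[:,::-1].astype(np.float32)))
jaws.grasp(20)
D=down(0)
r.move_to([.488,.2015,.14],D); r.movel([.488,.2015,.0875],v=.15)
f0=np.array(monitor.read_wrist_force()); print(monitor.read_clock(),f0)
x=.488
while x<.565:
    x+=.004; r.movel([x,.2015,.0875],v=.06)
    f=np.array(monitor.read_wrist_force())-f0; print(round(x,3),np.round(f,1),end=";")
    if abs(f[0])>6: break
print(monitor.read_clock())
s=viewer.snapshot("wrist"); save(s,"w2")
E
```

```text
spoke (array([0.57357916, 0.39802312, 0.04063853]), [np.float64(0.011448509182070606), np.float64(0.011448509182070599)])
spoke (array([0.56911906, 0.38573615, 0.10358688]), [np.float64(0.00016204116143672215), np.float64(0.00016204116143659193)])
left edge slope deg -1.0184843477131573
[0.52789027 0.25812543 0.068     ] [0.6346356  0.25986714 0.068     ]
0.94 ((219.3766326904297, 190.98117065429688), (53.276512145996094, 37.82756805419922), 14.38139533996582)
0.77 ((393.99139404296875, 65.85345458984375), (50.02775955200195, 39.12932205200195), 23.198591232299805)
7.7167 [-0.33156891 -0.00298764  0.25104803]
0.492 [ 0.6 -0.2  0.2];0.496 [-0.1  0.3 -0.8];0.5 [ 0.5 -0.6  0.6];0.504 [ 0.3  0.1 -0.9];0.508 [-0.  -1.  -0.5];0.512 [-0.2 -1.3  0.6];0.516 [-0.3 -0.4 -0.3];0.52 [ 1.1 -0.2 -0.2];0.524 [0.2 0.  0. ];0.528 [ 0.5  0.2 -0.4];0.532 [-0.5 -0.   0.3];0.536 [-0.2  0.3  0. ];0.54 [0.6 0.2 0.2];0.544 [-3.7 -0.1  0.8];0.548 [-17.    0.4   8.1];11.4667
```

View pics/w2.png

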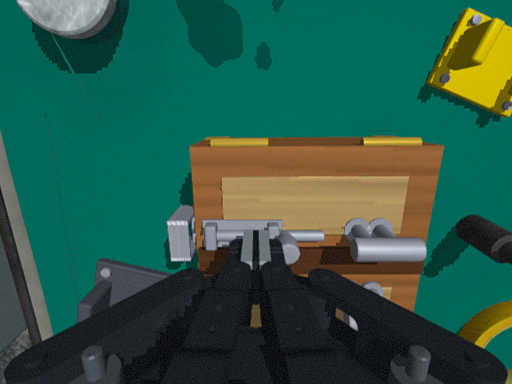

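The finger is in contact with the knob at about (288,243), and the keeper at (180,235) looks empty. I back off and measure again.

```bash
python3 - <<'E'
from h import *
s=viewer.snapshot("wrist"); print("knob now",[(p,np.round(atz(s,p[1],.098),4)) for p in lm("wrist","bolt_knob")], atz(s,(288,240),.098), "keeper",atz(s,(181,230),.08))
D=down(0)
r.movel([.540,.2015,.0875],v=.1); r.movel([.540,.2015,.16],v=.3); jaws.open_jaws()
r.move_to([.60,.18,.20],D)
s=viewer.snapshot("wrist"); save(s,"w3")
for n,z in dict(leaf_a_handle=.096,leaf_b_handle=.096,leaf_a_hinge=.062,leaf_b_hinge=.062,bolt_knob=.098).items(): print(n,[(p,np.round(atz(s,p[1],z),4).tolist()) for p in lm("wrist",n)[:3]])
print(monitor.read_clock())
E
```

```text
knob now [((0.85, [285.9, 253.5]), array([0.5615, 0.2023, 0.098 ]))] [0.56235585 0.21015078 0.098     ] keeper [0.50124992 0.20777448 0.08      ]
leaf_a_handle [((0.7, [272.1, 168.1]), [0.6158, 0.2049, 0.096])]
leaf_b_handle [((0.73, [273.8, 212.5]), [0.6181, 0.162, 0.096])]
leaf_a_hinge [((0.91, [267.7, 111.9]), [0.6127, 0.2543, 0.062])]
leaf_b_hinge [((0.6, [212.9, 172.4]), [0.5563, 0.1941, 0.062]), ((0.56, [269.6, 249.1]), [0.6165, 0.1059, 0.062])]
bolt_knob [((0.56, [209.9, 170.4]), [0.5594, 0.2033, 0.098])]
13.7417
```

View pics/w3.png

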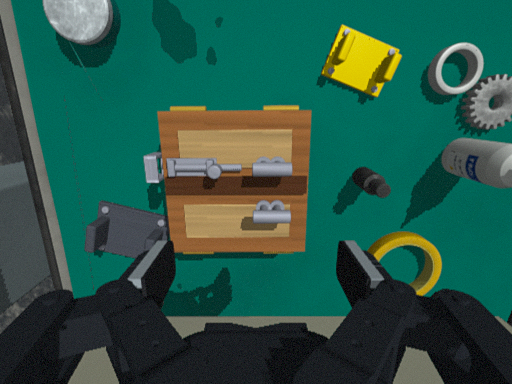

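The bolt is fully drawn: the knob was at x=.533 and is now at .560. Next is the left leaf.

```bash
cat >> h.py <<'E'
def swing(hinge,handle,sgn,tcp_dz,x,th0,th1,n,tool=None):
    """sgn=+1: leaf hinged at +y. handle at th=0 : (y,z)"""
    dy=(hinge[0]-handle[0])*sgn; dz=handle[1]-hinge[1]; rho=np.hypot(dy,dz); a0=np.arctan2(dz,dy)
    for th in np.linspace(th0,th1,n+1)[1:]:
        y=hinge[0]-sgn*rho*np.cos(a0+th); z=hinge[1]+rho*np.sin(a0+th)
        r.movel([x,y,z+tcp_dz],v=.12)
        f=np.array(monitor.read_wrist_force()); print(round(th,2),np.round(f,1),round(monitor.read_finger_gap(),4),end="; ")
        if np.linalg.norm(f)>35: print("HIGH"); return False
    return True
E
python3 - <<'E'
from h import *
D=down(0); x=.618;y=.2025;z=.086
r.movel([x,y,.13],D,v=.3); r.movel([x,y,z],v=.15)
print(monitor.read_wrist_force())
jaws.grasp(25); g=monitor.read_finger_gap(); print("gap",g,monitor.read_wrist_force())
if .033<g<.045:
    ok=swing((.2545,.062),(y,.096),1,z-.096,x,0,1.68,8)
print(monitor.read_clock()); s=viewer.snapshot("scene"); save(s,"s4")
im=cv2.resize(s["frame"][130:330,90:310,::-1],(660,600),interpolation=cv2.INTER_CUBIC); cv2.imwrite("pics/s4c.png",im)
E
```

```text
[ 0.40558224  0.0861024  -0.15548296]
gap 0.03500799882913795 [-15.81803645  -1.38240236  15.79636165]
0.21 [-11.4  -7.9   7.5] 0.0352; 0.42 [-14.2  -8.5  12.1] 0.035; 0.63 [-17.2  -4.7  15.8] 0.035; 0.84 [-17.4  -2.3  16.5] 0.0351; 1.05 [-17.    2.8  15.7] 0.035; 1.26 [-15.7   4.6  11.9] 0.0352; 1.47 [-14.9   5.5   8.1] 0.0351; 1.68 [-13.1   7.3   5.5] 0.0352; 17.1583
```

View pics/s4c.png

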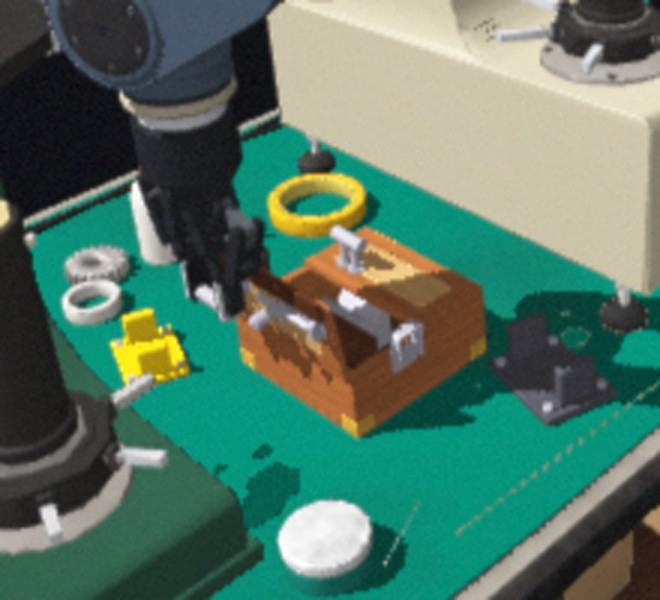

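The left leaf stands upright, with its bolt side at about (290,310) in the crop. I release it and do the right leaf with a slight tilt, to keep the wrist off the tester.

```bash
python3 - <<'E'
from h import *
jaws.open_jaws(); p=np.array(monitor.read_tool_pos()); r.movel([p[0],p[1],.175],v=.3)
r.movel([.618,.159,.175],v=.35)
s=viewer.snapshot("wrist"); save(s,"w5")
for n,z in dict(leaf_b_handle=.096).items(): print(n,[(q,np.round(atz(s,q[1],z),4).tolist()) for q in lm("wrist",n)[:3]])
r.movel([.617,.1585,.082],v=.2); jaws.grasp(25); g=monitor.read_finger_gap(); print(g,monitor.read_wrist_force(),monitor.read_clock())
hy,hz=.1055,.062; rho=np.hypot(.053,.034);a0=np.arctan2(.034,.053); d=.014
if .033<g<.045:
  for th in np.linspace(0,1.68,9)[1:]:
    t=np.radians(15)*th/1.68
    zt=np.array([0,-np.sin(t),-np.cos(t)]);yt=np.array([1.,0,0]);M=np.array([np.cross(yt,zt),yt,zt]).T
    bar=np.array([.617,hy+rho*np.cos(a0+th),hz+rho*np.sin(a0+th)])
    r.movel(list(bar+d*zt),quat(M),v=.12); f=np.array(monitor.read_wrist_force()); print(round(th,2),np.round(f,1),end=";")
    if np.linalg.norm(f)>40: print("HIGH");break
print(monitor.read_finger_gap(),monitor.read_clock())
E
```

```text
leaf_b_handle [((0.8, [251.6, 201.2]), [0.6143, 0.16, 0.096]), ((0.48, [110.5, 223.0]), [0.4922, 0.1404, 0.096])]
0.03542893775858585 [-9.8206628  -0.3901114   9.84131604] 19.9167
0.21 [-6.1  3.5  5.3];0.42 [-7.   2.7  5.6];0.63 [-6.5  1.1  5.7];0.84 [-6.9 -0.6  4.9];1.05 [-5.7 -2.3  4.1];1.26 [-5.  -1.   1.6];1.47 [-5.2 -0.4 -2.3];1.68 [-5.3  2.7 -6.2];0.035222877291962884 22.0417
```

```bash
python3 - <<'E'
from h import *
jaws.open_jaws(); p=np.array(monitor.read_tool_pos()); zt=rotm(monitor.read_orientation())[:,2]
r.movel(list(p-.09*zt),v=.3)
r.movel([.56,.175,.24],down(0),v=.35)
s=viewer.snapshot("wrist"); save(s,"w6")
print(np.round(s["position"],4))
for n,z in dict(vee_block=.016,case=0,seat=.008,stop_plate=0,bolt_knob=.13,leaf_a_handle=.11,leaf_b_handle=.11).items(): print(n,[(q,np.round(atz(s,q[1],z),4).tolist()) for q in lm("wrist",n)[:3]])
for n in("vee_block","stop_plate"):
    for m in viewer.regions_of("wrist",n)[:2]: print(n,m["score"],m["extent"],cv2.minAreaRect(np.argwhere(m["mask"])[:,::-1].astype(np.float32)))
print(monitor.read_clock())
cv2.imwrite("pics/w6c.png",cv2.resize(s["frame"][60:320,90:410,::-1],(738,600),interpolation=cv2.INTER_CUBIC))
E
```

```text
[0.5601 0.2459 0.3811]
vee_block [((0.74, [278.2, 167.9]), [0.5901, 0.1775, 0.016])]
case [((0.93, [274.1, 162.4]), [0.5855, 0.1823, 0.0]), ((0.73, [144.8, 23.3]), [0.4237, 0.354, 0.0]), ((0.69, [172.7, 215.2]), [0.4366, 0.1034, 0.0])]
seat [((0.7, [381.6, 63.8]), [0.7164, 0.3071, 0.008]), ((0.59, [166.5, 222.0]), [0.4292, 0.0958, 0.008]), ((0.23, [308.4, 278.0]), [0.6418, 0.0024, 0.008])]
stop_plate [((0.98, [175.6, 214.3]), [0.441, 0.1048, 0.0]), ((0.61, [377.5, 62.4]), [0.7144, 0.3101, 0.0])]
bolt_knob [((0.66, [253.7, 53.0]), [0.5582, 0.2954, 0.13]), ((0.18, [276.9, 165.2]), [0.5795, 0.2014, 0.13])]
leaf_a_handle [((0.64, [315.9, 55.8]), [0.6139, 0.297, 0.11])]
leaf_b_handle [((0.66, [303.2, 277.2]), [0.6135, 0.07, 0.11])]
vee_block 0.78 [257.8, 156.0, 41.5, 31.9] ((278.5, 170.0), (32.0, 41.0), 90.0)
vee_block 0.74 [106.2, 0.0, 62.9, 54.9] ((136.5, 25.0), (50.0, 63.0), 90.0)
stop_plate 0.98 [347.1, 31.6, 72.9, 62.3] ((384.4984130859375, 63.80366897583008), (62.081661224365234, 48.843955993652344), 23.498567581176758)
stop_plate 0.87 [132.5, 188.0, 74.6, 57.3] ((169.6000213623047, 218.20001220703125), (69.24392700195312, 45.910560607910156), 13.535857200622559)
24.0333
```

View pics/w6c.png

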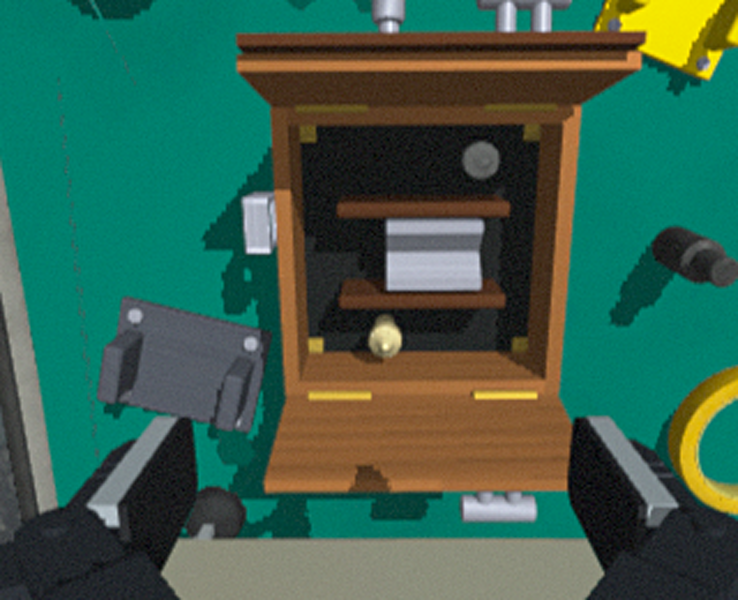

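Both leaves stand open, and the vee block lies between its cheeks at about (432,255) in the crop. I check the leaf angles from the tip edges, then take the block by its ends and set it on the mat.

```bash
python3 - <<'E'
from h import *
s=viewer.snapshot("wrist")
px=lambda c:(90+c[0]/2.307,60+c[1]/2.307)
print("tip a",atz(s,px((440,55)),.137),"tip b",atz(s,px((420,488)),.137))
C=[atz(s,px(c),.056) for c in((386,220),(482,220),(482,290),(385,290))]; print(np.round(C,4).tolist()); c=np.mean(C,0)
print("case inner x",atz(s,px((301,240)),.016),atz(s,px((540,240)),.016), "back wall inner top",atz(s,px((545,240)),.062))
n=viewer.regions_of("wrist","vee_block")[0]["extent"]
xa=atz(s,(n[0],172),.056)[0];xb=atz(s,(n[0]+n[2],172),.056)[0];print("net ends",xa,xb)
x=(c[0]+(xa+xb)/2)/2; y=.179; print("x",x)
D=down(0)
r.movel([x,y,.12],D,v=.35)
f0=np.array(monitor.read_wrist_force()); ok=True
for z in(.08,.06,.045,.032,.021):
    r.movel([x,y,z],v=.15); f=np.array(monitor.read_wrist_force())-f0
    if np.linalg.norm(f)>6: print("contact",z,f); ok=False; break
if ok:
    jaws.grasp(60); print("gap",monitor.read_finger_gap(),np.array(monitor.read_wrist_force())-f0)
print(monitor.read_clock())
E
```

```text
tip a [0.58126968 0.27144861 0.137     ] tip b [0.57695188 0.09421021 0.137     ]
[[0.5623, 0.2006, 0.056], [0.6118, 0.2006, 0.056], [0.6134, 0.1634, 0.056], [0.5618, 0.1634, 0.056]]
case inner x [0.51289625 0.18334126 0.016     ] [0.65247897 0.18328793 0.016     ] back wall inner top [0.6434616  0.19118974 0.062     ]
net ends 0.5647374161780608 0.6121652338873698
x 0.587897662203065
gap 0.049038834888520774 [-0.87844193 -0.4548002   5.08248245]
26.5083
```

```bash
python3 - <<'E'
from h import *
psi=np.radians(-13.5)
p=np.array(monitor.read_tool_pos())
r.movel([p[0],p[1],.06],v=.12); print("gap",monitor.read_finger_gap(),np.array(monitor.read_wrist_force()))
r.movel([p[0],p[1],.15],v=.25)
T=[.405,.228]
r.movel(T+[.15],down(psi),v=.25); r.movel(T+[.03],v=.2); f0=np.array(monitor.read_wrist_force())
z=.012
while z>.001:
    r.movel(T+[z],v=.06); f=np.array(monitor.read_wrist_force())-f0; print(round(z,4),np.round(f,1),end=";")
    if f[2]>4: break
    z-=.0015
print("gap",monitor.read_finger_gap()); jaws.open_jaws(); r.movel(T+[.16],v=.3)
for y in(np.pi/2+psi,-np.pi/2+psi):
    q=solver.inverse_kinematics(T+[.16],down(y)); print(y,None if q is None else np.round(q,2))
print(monitor.read_clock())
# look at plate from above: camera 71mm on tool +x (world +y now)
r.movel([.44,.06,.24],down(psi),v=.35)
s=viewer.snapshot("wrist"); save(s,"w7"); print(np.round(s["position"],4))
for n,z in dict(seat=.008,stop_plate=0,vee_block=0).items(): print(n,[(q,np.round(atz(s,q[1],z),4).tolist()) for q in lm("wrist",n)[:2]])
print(monitor.read_clock())
cv2.imwrite("pics/w7c.png",cv2.resize(s["frame"][40:290,100:400,::-1],(720,600),interpolation=cv2.INTER_CUBIC))
E
```

```text
gap 0.04913598377265901 [-0.86956321 -0.96776902 -3.36891549]
0.012 [ 0.2  0.  -1.7];0.0105 [-0.3  0.8 -0.9];0.009 [-0.2  0.6 -0.8];0.0075 [ 0.8  0.6 -1. ];0.006 [ 0.2  0.1 -1.2];0.0045 [-5.2 -3.3 21.1];gap 0.048893282589129484
1.335176877775662 [ 0.41  0.29  1.94 -0.    0.91 -0.92]
-1.806415775814131 [ 0.41  0.29  1.94 -0.    0.91  2.22]
31.975
[0.4568 0.1292 0.3809]
seat [((0.68, [244.2, 143.3]), [0.4324, 0.098, 0.008])]
stop_plate [((0.65, [246.1, 138.6]), [0.4359, 0.1028, 0.0])]
vee_block [((0.84, [199.9, 43.0]), [0.4085, 0.2301, 0.0])]
32.8667
```

View pics/w7c.png

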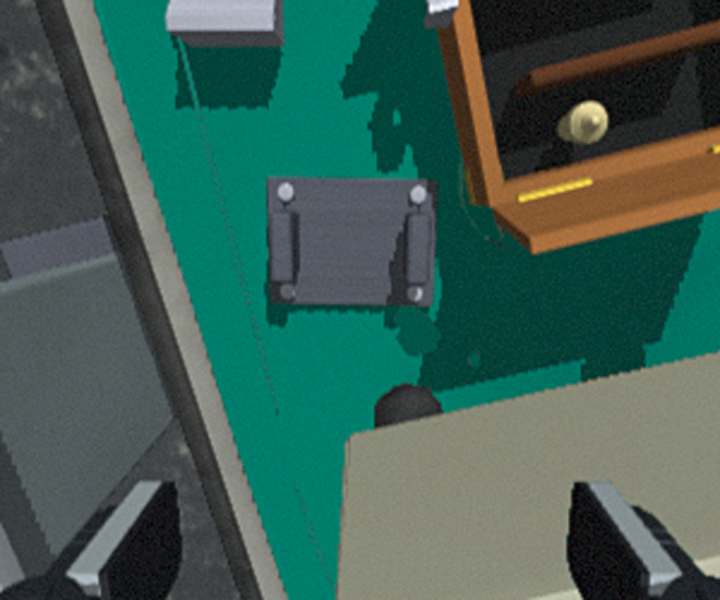

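```bash
python3 - <<'E'
from h import *
psi=np.radians(-13.5); u=np.array([np.cos(psi),np.sin(psi)]);v=np.array([-u[1],u[0]])
s=viewer.snapshot("wrist")
W=lambda c,z:atz(s,(100+(c[0]+.5)/2.4-.5,40+(c[1]+.5)/2.4-.5),z)[:2]
def rep(n,P):
    P=np.array(P);c=P.mean(0);e=(P[1]-P[0])+(P[2]-P[3]);print(n,"c",np.round(c,4),"yaw",np.degrees(np.arctan2(e[1],e[0])).round(2),"len",np.linalg.norm(e)/2,"wid",np.linalg.norm(P[3]-P[0]))
rep("plate",[W(c,.008) for c in((267,178),(435,180),(432,304),(269,304))])
rep("screws",[W(c,.010) for c in((286,192),(418,194),(415,292),(288,292))])
# cheek tops, outer/inner edge along u at mid width, z=.044
for n,c in dict(LcheekTopOuter=(271,245),LcheekTopInner=(293,245),RcheekTopInner=(408,245),RcheekTopOuter=(432,245)).items():
    for z in(.044,): print(n,np.round((W(c,z)-[.4365,.103])@u,4))
b0=np.array([.405,.228])
for n,c in dict(blockL=(166,28),blockR=(284,28)).items(): print(n,np.round((W(c,.040)-b0)@u,4),np.round((W(c,.040)-b0)@v,4))
m=viewer.regions_of("wrist","stop_plate")[0]; print(m["score"],m["extent"],cv2.minAreaRect(np.argwhere(m["mask"])[:,::-1].astype(np.float32)))
# subpixel plate edges: gradient profile across rows inside plate band
g=cv2.GaussianBlur(s["frame"],(3,3),0).astype(int); d=(g[...,1]-g[...,0])
rows=range(145,158,2); 
print([(np.where(d[q,195:300]<25)[0].min()+195,np.where(d[q,195:300]<25)[0].max()+195) for q in rows])
E
```

```text
plate c [0.4353 0.1013] yaw -13.74 len 0.09258696214604686 wid 0.06942751416978545
screws c [0.4359 0.1011] yaw -13.84 len 0.07206962884626616 wid 0.05481777061118575
LcheekTopOuter -0.0398
LcheekTopInner -0.0286
RcheekTopInner 0.0296
RcheekTopOuter 0.0417
blockL -0.0257 -0.0139
blockR 0.0298 -0.0139
0.67 [214.1, 112.5, 67.8, 56.6] ((247.5, 141.5), (53.0, 71.0), 90.0)
[(np.int64(213), np.int64(280)), (np.int64(213), np.int64(280)), (np.int64(213), np.int64(279)), (np.int64(212), np.int64(279)), (np.int64(213), np.int64(279)), (np.int64(213), np.int64(279)), (np.int64(213), np.int64(279))]
```

```bash
python3 - <<'E'
from h import *
psi=np.radians(-13.5); u=np.array([np.cos(psi),np.sin(psi)]);v=np.array([-u[1],u[0]])
tgt=np.array([.4365,.103])-.0003*u-.0017*v
G=down(psi+np.pi/2); T=[.405,.228]
r.move_to(T+[.16],G)
s=viewer.snapshot("wrist"); save(s,"w8")
r.movel(T+[.06],v=.25); r.movel(T+[.010],v=.12); f0=np.array(monitor.read_wrist_force())
jaws.grasp(60); print("gap",monitor.read_finger_gap(),np.array(monitor.read_wrist_force())-f0)
r.movel(T+[.10],v=.2); print("gap",monitor.read_finger_gap())
G2=down(np.radians(-13.8)+np.pi/2)
r.movel(list(tgt)+[.10],G2,v=.2); r.movel(list(tgt)+[.062],v=.15)
s=viewer.snapshot("wrist"); save(s,"w9"); sc=viewer.snapshot("scene"); save(sc,"s9")
print(monitor.read_clock(),tgt)
a=cv2.resize(s["frame"][:,:,::-1],(512,384)); b=cv2.resize(sc["frame"][200:320,210:330,::-1],(288,384) if 0 else (384,384),interpolation=cv2.INTER_CUBIC)
cv2.imwrite("pics/c9.png",cv2.resize(np.hstack([a,b]),(800,343)))
E
```

```text
gap 0.035238765206567504 [-2.13635425 -0.21649016 10.45716124]
gap 0.03516959892757191
37.65 [0.43581143 0.101417  ]
```

View pics/c9.png

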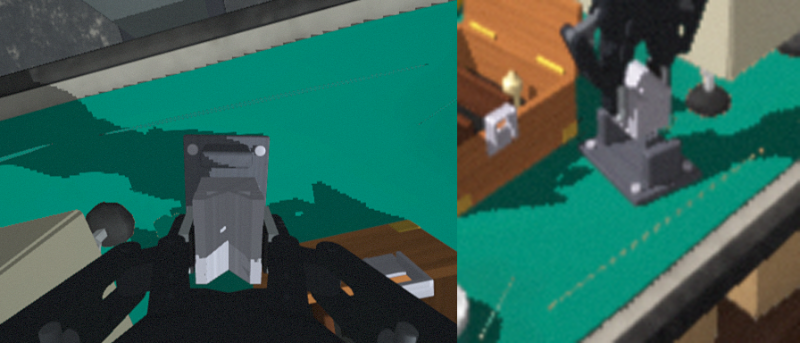

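The block hangs over the plate between the cheeks, square to it and level. I lower it with force checks.

```bash
python3 - <<'E'
from h import *
t=list(np.array(monitor.read_tool_pos())[:2]); f0=np.array(monitor.read_wrist_force())
ok=False
for z in list(np.arange(.056,.022,-.004))+list(np.arange(.0215,.0145,-.001)):
    r.movel(t+[z],v=.06); f=np.array(monitor.read_wrist_force())-f0
    if np.linalg.norm(f)>4: print("contact",round(z,4),np.round(f,1)); break
print(monitor.read_tool_pos(),monitor.read_clock())
s=viewer.snapshot("wrist"); sc=viewer.snapshot("scene"); save(s,"w10")
a=cv2.resize(s["frame"][140:340,150:350,::-1],(400,400),interpolation=cv2.INTER_CUBIC); b=cv2.resize(sc["frame"][220:290,235:305,::-1],(400,400),interpolation=cv2.INTER_CUBIC)
cv2.imwrite("pics/c10.png",np.hstack([a,b]))
E
```

```text
contact 0.0185 [-1.3 -0.8  5.6]
[0.43633325 0.10188759 0.01865548] 40.9
```

View pics/c10.png

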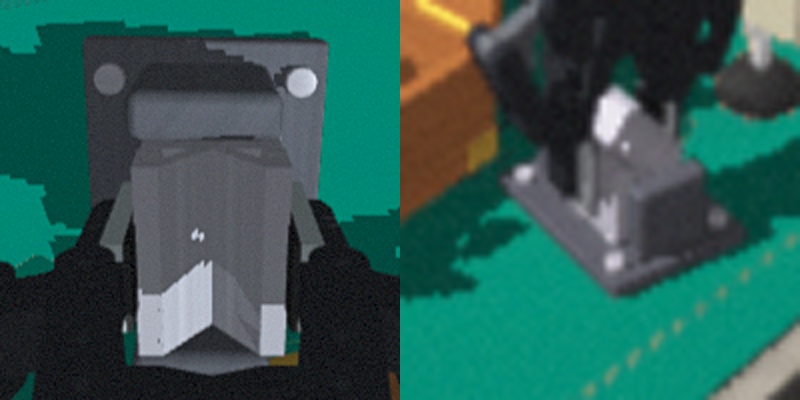

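```bash
python3 - <<'E'
from h import *
t=np.array(monitor.read_tool_pos())
r.movel([t[0],t[1],.0182],v=.05)
jaws.open_jaws(); r.movel([t[0],t[1],.15],v=.25)
psi=np.radians(-13.8)
r.movel([t[0]-.012,t[1]-.05,.22],down(psi),v=.3)
s=viewer.snapshot("wrist"); save(s,"w11"); print(np.round(s["position"],4),monitor.read_clock())
b=lm("wrist","vee_block");p=lm("wrist","seat");print(b[:2],p[:2],[np.round(atz(s,q[1],.008),4).tolist() for q in b[:1]+p[:1]])
cx,cy=[int(k) for k in b[0][1]]
x0,y0=max(cx-55,0),max(cy-50,0);print(x0,y0)
cv2.imwrite("pics/c11.png",cv2.resize(s["frame"][y0:y0+86,x0:x0+114,::-1],(798,602-2),interpolation=cv2.INTER_CUBIC))
E
```

```text
[0.4416 0.1212 0.3618] 44.2417
[(0.84, [256.0, 130.2])] [] [[0.4374, 0.1038, 0.008]]
201 80
```

View pics/c11.png

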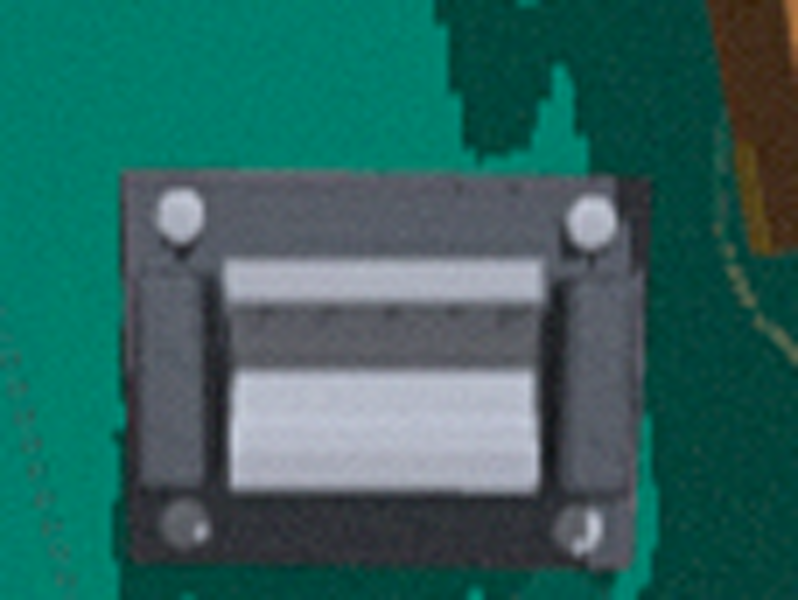

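```bash
python3 -c "
from h import *
print(monitor.read_wrist_force()); print(job.sign_off())"
```

```text
[ 0.30172164  0.40910867 -0.14165174]
the job is handed in; nothing more can be done
None
```

The job is handed in after about 44 s of robot time: bolt drawn fully back, both leaves open past upright, and the vee block set on the mat, regripped by its long sides and seated on the dark stop plate, flat and within about 1 mm of centre; the sign-off gave no verdict.

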